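# Pack the solder spool into the parts box and shut the lid

## Robot

A 6-joint arm with a two-finger parallel gripper is mounted at the origin on a cart in front of the work surface, level with it; the furniture and walls round the work are solid. World frame = base frame: x ahead of the robot, y to its left, z up, the work surface at z = 0. Lengths are in m, angles in rad, forces in N, time in s.
With the tool pointing down it reaches from about 0.375 to 0.9 m from the base axis. Payload 3.1 kg.
Tool frame: the origin (TCP) lies on the centre line of the jaws, within the pads' length; the fingertips stand robot.tip_reach ahead of it and the grasp point (between the pads) lies 8 mm behind it (robot.tip_reach is the distance from the TCP to the fingertips, in m); z points along the fingers, y is the line along which they close (so a half turn about z gives the same grasp; the last joint's range is limited). The gripper opens to 87 mm and grips with 3 to 60 N. Pads are 19 mm wide; open, the fingers measure 117 mm over their backs; the gripper's body (75 mm by 190 mm) begins 51 mm behind the grasp point.
Start: joints at [0.977, 0.527, 1.433, -0, 1.181, -0.178], TCP at [0.252, 0.572, 0.234] pointing down, gripper open.
Joint ranges: [-3.08, 3.08], [-0.75, 2.2], [0.22, 2.44], [-1.43, 4.57], [0, 2.65], [-2.85, 2.85]. Speed limits (rad/s): [2.79, 2.79, 3.14, 3.14, 3.14, 3.14].

## Interface

Orientations are given as a unit quaternion [x, y, z, w].
In Python, from rig import robot gives the robot as it stands.
- The arm moves only by the tool jog_arm, never from a script. Its argument "motion" is one flat list of numbers, 7 for each row, row after row: the shift along the tool's x, y, z scaled (see below), then the turn, a rotation vector about the tool's x, y, z scaled (see below), then the gripper's target within -1 to 1 (shut at 1, half-way at 0, fully open at -1). In form: [x, y, z, rx, ry, rz, hand, x, y, z, rx, ry, rz, hand, ...]. A call has 1 to 12 rows; each row shifts and turns the commanded pose from where the row before left it, along the tool's axes as they then stand; what a row does not reach is not made up. The controller multiplies each number of a shift by 4 cm and each number of a turn by 4 degrees. A row lasts 1/8 s, in which the tool goes at most 62.5 mm and 10.7 degrees, less where a joint would pass 70% of its speed; a pose out of reach is approached as far as the arm can. A call with a number of a shift or a turn outside -1 to 1 is refused whole. A call with a gripper value outside its range is refused whole. The fingers move at their own pace and stop on an object; "grip_force" is the grip in N (left out, the last holds). Time passes only in rows, so rows that do not move let the fingers close. It gives the time, the measured TCP pose, the force, the opening and the grip force at its end, in the units of the state.
- robot.get_obs(): the state, without advancing time (a new reading comes with each control period).
- robot.camera(name): name is "side" or "top" or "wrist"; returns the picture (384x512x3 uint8, blue, green, red); there is no depth.
- robot.calibration(name): a dict with "fx", "fy", "cx", "cy" (pixels), "R" (3x3) and "t" (3): a world point X has camera coordinates R X + t; the wrist camera has in their place "T_tool_cam" (4x4, takes a point from camera to tool coordinates, whose origin is the TCP and whose axes are the flange's). Camera axes: x right, y down, z forward; pixel columns grow to the right and rows downward; lengths in m; the calibration is good to about 2 mm. A picture is of the moment at which its call begins: read the wrist's pose just before it. calibration takes no time and is no camera call.
- robot.hand_in(): hands the job in; it is judged then, once.
The state is a dict: "time": time; "q": joint angles; "joint_velocities": joint speeds; "joint_torque": joint torques, N m; "position": TCP position; "tool_rot": TCP orientation; "ft_force": force on the tool from outside, world axes, zero at the start; "moment": the same for the moment, N m; "grip_width": finger opening in m; "grip_force": force on a finger pad.
Only numpy, scipy, OpenCV 4.12 (cv2) and the standard library are available. Lean on these libraries where they do the work, as an engineer would, in place of code of your own. Each camera call takes 0.05 s, during which the arm holds its last target. There are 200 camera calls.

## Task

Put the solder spool into the open parts box, standing upright on the box's floor beside the roll of tape that is already in there, so that nothing sticks up above the rim. Then swing the lid down until it is fully shut, and leave it so.

Things in the scene. Friction and masses are not known exactly. Their poses are not given: they have to be found in the camera images.
- spool: Solder spool: short bobbin, two round blue flanges wound with silvery wire, standing on one flange on the bench. 52 mm diameter, 36 mm high, about 0.22 kg, a solid cylinder to touch. Origin: centre of its underside; z up along its axis. Not meant: the taller white paper roll (56 mm diameter, 80 mm high) and the wider, flat amber tape roll (76 mm diameter, 25 mm high) nearby.
- parts_box: Grey sheet-metal parts box, fixed to the bench. Outside 125 mm along its x, 215 mm along its y, rim 52 mm high; walls and floor 4 mm thick, so inside 117 x 207 mm and 48 mm deep. Origin: centre of its underside; -x side towards the robot. Lid hinge: along y at x = +62.5, z = 52.5 mm in this frame. A tape roll lies in the -y part; the +y part is empty.
- packed_tape: Black roll of tape lying flat on the floor of the parts box, in its -y part. 61 mm diameter, 19 mm high, loose. Origin: centre of its underside, z up. It stays in the box, flat on the floor; the spool on top of it would stand above the rim.
- lid (a joint): Angle of the box's lid, rad: 0 fully shut, pi/2 upright, more leans away from the robot (starts at 1.6 to 1.85; stop at 2.0). Stiff hinge: the lid stays where it is left and does not fall, so it must be pushed all the way down (1 to 3 N at its free edge).
- lid_edge (a point): Middle of the lid's free edge, on its outer face (the top face when shut, the back face when open). The lid is a flat plate 125 mm long from hinge to free edge, 215 mm wide, 5 mm thick; a thin tab 50 mm wide reaches 12 mm beyond this point. Axes: -x from the hinge to the free edge, z out of the outer face.
There are look-alikes about, which are no part of the job. Of the things like the packed_tape, leave any that is turquoise; of the rest the smaller one is meant.

How it is judged:
On the way, in this order (a step that is already met when the one before it is completed fails the run):
1. the spool stands upright on the floor of the box, let go, with the tape roll still lying flat in the box (z of spool in the frame of parts_box between 0 and 0.01 m and angle between spool's own z axis and vertical below 0.17 rad and x of spool in the frame of parts_box between -0.045 and 0.045 m and y of spool in the frame of parts_box between -0.09 and 0.09 m and x of packed_tape in the frame of parts_box between -0.045 and 0.045 m and y of packed_tape in the frame of parts_box between -0.09 and 0.09 m and z of packed_tape in the frame of parts_box below 0.012 m and contact force between the fingers and spool below 0.1 N), for 0.2 s.
2. the lid is shut (value of joint lid below 0.05 rad), for 0.2 s.
At the end, for the whole second after the job is handed in: The spool stands upright (within 10 degrees) on the floor of the box (underside within 6 mm of the floor) and at rest, the tape roll lies flat on the floor inside the box, and the lid is shut to within 0.05 rad (z of spool in the frame of parts_box between 0 and 0.01 m and angle between spool's own z axis and vertical below 0.17 rad and x of spool in the frame of parts_box between -0.045 and 0.045 m and y of spool in the frame of parts_box between -0.09 and 0.09 m and x of packed_tape in the frame of parts_box between -0.045 and 0.045 m and y of packed_tape in the frame of parts_box between -0.09 and 0.09 m and z of packed_tape in the frame of parts_box below 0.012 m and value of joint lid below 0.05 rad and linear speed of spool below 0.02 m/s); the robot touches nothing.
It also fails if it takes over 43 s, if anything falls off the work surface, if the arm or the gripper's body presses on something with over 40 N, if the wrist force passes 120 N, or if a joint passes its speed limit or range.

## Working session

There is one attempt and no reset: what is moved stays moved. The work goes in short steps, Python scripts to look and compute and a tool call to move; the robot and the scene stay as the last step left them, time stands still between calls to the robot, and variables do not carry over. Pictures are saved under pics/ and viewed, at most 10 in all, crops included, and the job is handed in when it is done.

Besides the shell and the picture viewer there is one more tool, called after ">>>" by a JSON object that holds its "name" and its "arguments". jog_arm: Moves the arm, as the interface text tells. Shifts and turns lie within -1 to 1; 1 stands for 4 cm of shift or 4 degrees of turn. Its arguments: {"type":"object","properties":{"motion":{"type":"array","items":{"type":"number"}},"grip_force":{"type":"number"}},"required":["motion"]}

```bash
ls; mkdir -p pics; python3 - <<'E'
from rig import robot
import cv2,numpy as np
o=robot.get_obs();print(o, robot.tip_reach)
a=robot.camera("top");b=robot.camera("side")
cv2.imwrite("pics/top.png",a);cv2.imwrite("pics/side.png",b)
for n in("top","side","wrist"):print(n,robot.calibration(n))
cv2.imwrite("pics/v1.png",cv2.resize(np.vstack([a,b]),(800,1200))[:600]);cv2.imwrite("pics/v2.png",cv2.resize(np.vstack([a,b]),(800,1200))[600:])
E
```

```text
pics
{'time': 0.0, 'q': array([ 9.76488887e-01,  5.28466955e-01,  1.43392356e+00, -1.83508989e-05,
        1.18139090e+00, -1.78497101e-01]), 'joint_velocities': array([ 0.0002395 , -0.00067746,  0.00069621,  0.00175531, -0.00092484,
       -0.00059331]), 'joint_torque': array([ 1.52838318e-03, -4.40033305e+01, -1.76593083e+01,  6.30994420e-02,
        5.81752346e-02, -1.82331401e-04]), 'position': array([0.25202281, 0.57114673, 0.23256437]), 'tool_rot': array([ 2.06407094e-01,  9.78465592e-01, -1.01689268e-03, -4.04568286e-04]), 'ft_force': array([-0.8078436 ,  0.66188187, -0.0601868 ]), 'moment': array([ 0.04168481, -0.01550735, -0.02001143]), 'grip_force': 0.0, 'grip_width': 0.08698957983672356} 0.011
top {'fx': 497.44877651374907, 'fy': 497.44877651374907, 'cx': 253.64216863176358, 'cy': 187.7466409773823, 'R': array([[-0.0220148 , -0.99963752,  0.01549772],
       [-0.98751186,  0.01932373, -0.15635511],
       [ 0.15599896, -0.01874631, -0.98757931]]), 't': array([0.17974746, 0.59190456, 0.97967906])}
side {'fx': 465.619240721334, 'fy': 465.619240721334, 'cx': 256.77716712927713, 'cy': 188.54986699311218, 'R': array([[ 0.99355172,  0.11332673,  0.00346765],
       [ 0.07508731, -0.63476946, -0.76904462],
       [-0.08495216,  0.76434598, -0.63918569]]), 't': array([-0.5827921 ,  0.13874763,  0.81236561])}
wrist {'fx': 334.51445578004893, 'fy': 334.51445578004893, 'cx': 253.526329385276, 'cy': 182.62824640027023, 'T_tool_cam': array([[-2.57088300e-05, -9.62484106e-01, -2.71338064e-01,
         7.39785353e-02],
       [ 9.99999483e-01,  2.50979014e-04, -9.85015242e-04,
         7.55941597e-05],
       [ 1.01616167e-03, -2.71337949e-01,  9.62483602e-01,
        -1.51454459e-01],
       [ 0.00000000e+00,  0.00000000e+00,  0.00000000e+00,
         1.00000000e+00]])}
```

View pics/v1.png

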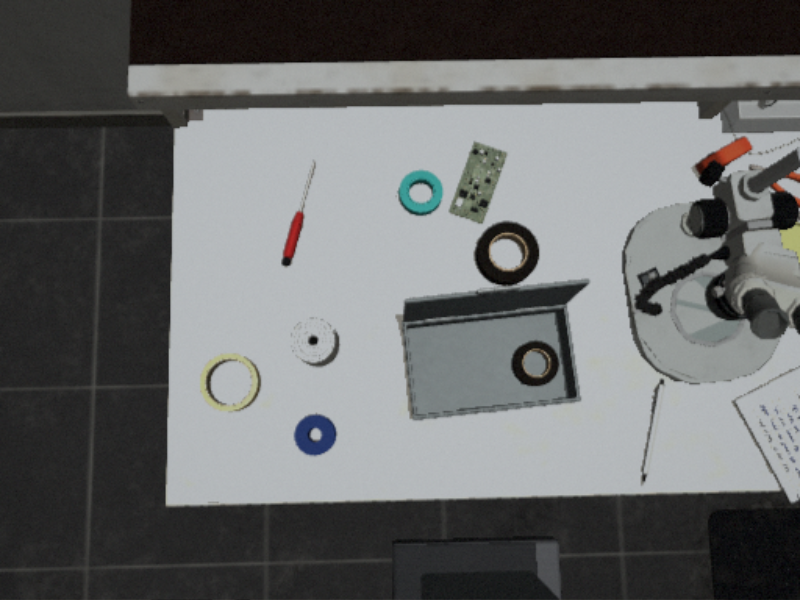

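View pics/v2.png

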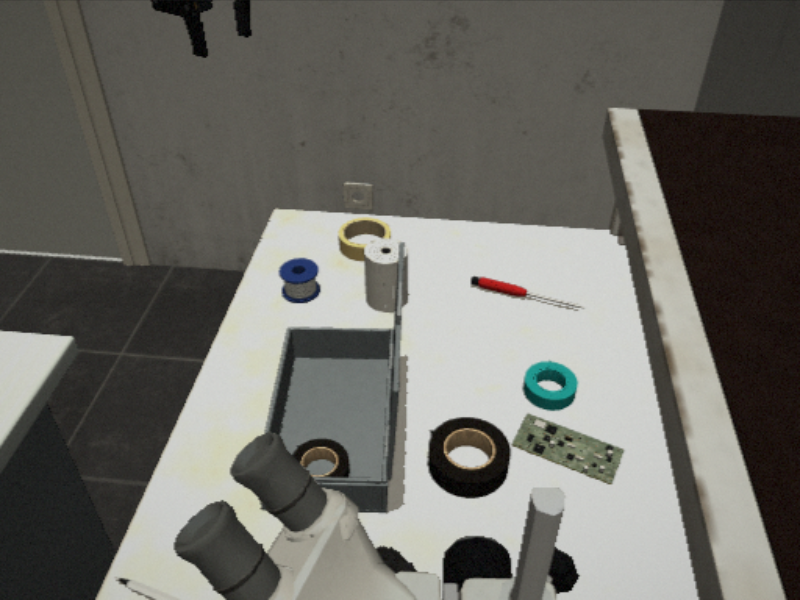

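The top view shows the spool as the blue disc at (315,435) in the 800-px view, with the paper roll at (315,340) and the amber roll at (230,382). Black rolls are in the box at (535,362) and, larger, outside at (507,252). The turquoise roll is at (420,192). The packed tape is the smaller black one in the box. The lid is close to upright. I'll confirm in an enlarged crop and triangulate.

```bash
cat > h.py <<'E'
import numpy as np,cv2
from rig import robot
from scipy.spatial.transform import Rotation as Ro
def ray(n,uv,obs=None):
    c=robot.calibration(n); d=np.array([(uv[0]-c['cx'])/c['fx'],(uv[1]-c['cy'])/c['fy'],1.])
    if n=="wrist":
        T=c['T_tool_cam'];R=Ro.from_quat(obs['tool_rot']).as_matrix()
        return obs['position']+R@T[:3,3], R@T[:3,:3]@d
    return -c['R'].T@c['t'], c['R'].T@d
def onz(n,uv,z,obs=None):
    p,d=ray(n,uv,obs); return p+d*(z-p[2])/d[2]
def tri(r1,r2):
    A=np.c_[r1[1],-r2[1]];s=np.linalg.lstsq(A,r2[0]-r1[0],rcond=None)[0]
    a=r1[0]+s[0]*r1[1];b=r2[0]+s[1]*r2[1];return (a+b)/2,np.linalg.norm(a-b)
def blue(im):
    h=cv2.cvtColor(im,cv2.COLOR_BGR2HSV);m=cv2.inRange(h,(105,120,40),(130,255,255))
    c=cv2.findContours(m,cv2.RETR_EXTERNAL,cv2.CHAIN_APPROX_NONE)[0]
    return sorted(c,key=cv2.contourArea)[::-1]
E
python3 - <<'E'
from h import *
a=cv2.imread("pics/top.png");b=cv2.imread("pics/side.png")
for im in(a,b):
    for c in blue(im)[:3]:
        if len(c)>5: print(cv2.contourArea(c),cv2.fitEllipse(c),cv2.boundingRect(c))
f=4
x=cv2.resize(a[175:275,170:380],None,fx=3.5,fy=3.5,interpolation=cv2.INTER_CUBIC)
y=cv2.resize(b[150:330,165:275],None,fx=3.3,fy=3.3,interpolation=cv2.INTER_CUBIC)
cv2.imwrite("pics/c1.png",x);cv2.imwrite("pics/c2.png",y)
E
```

```text
470.5 ((201.3938751220703, 277.97705078125), (23.927043914794922, 25.144493103027344), 69.76020812988281) (189, 266, 26, 25)
261.0 ((190.88294982910156, 173.08677673339844), (14.562088966369629, 22.98427391052246), 84.31787872314453) (179, 166, 24, 16)
30.5 ((192.00559997558594, 184.09539794921875), (16.338899612426758, 22.552480697631836), 84.5407485961914) (181, 183, 23, 11)
```

View pics/c1.png

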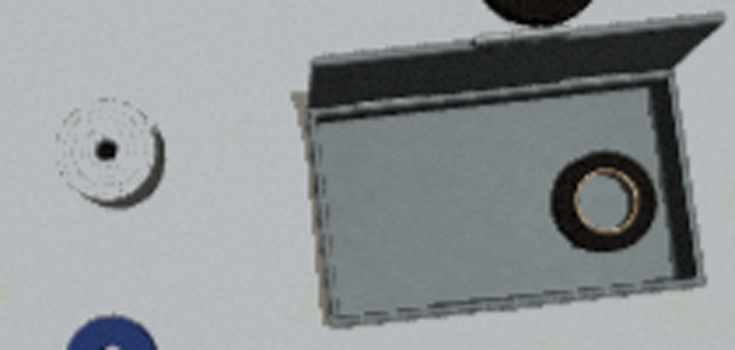

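View pics/c2.png

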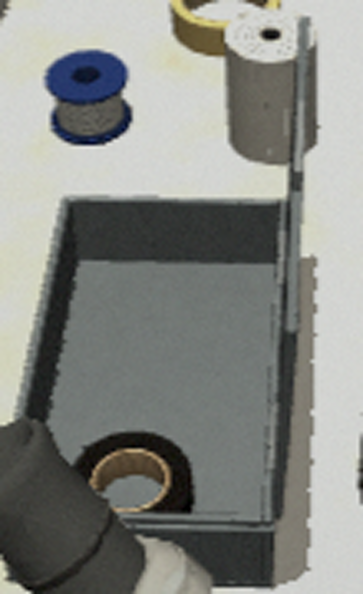

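The crops confirm the blue bobbin (c1 (112,340), c2 (87,80)), the taller white roll beside it, and the black roll lying in the box's -y part (c1 (604,200)). Rim corners are at c1 (328,325), (704,283) and (312,110). The +y corners are at c2 (66,199) and (283,202).

```bash
python3 - <<'E'
from h import *
np.set_printoptions(precision=4,suppress=True)
T=lambda x,y:(x/3.5+170-.3,y/3.5+175-.3)
S=lambda x,y:(x/3.3+165-.3,y/3.3+150-.3)
p,e=tri(ray("top",(201.6,278)),ray("side",(190.9,173.1)));print("spool top",p,e, onz("top",(201.6,278),.036),onz("side",(190.9,173.1),.036))
print("+y-x",tri(ray("top",T(328,325)),ray("side",S(66,199))))
print("+y+x",tri(ray("top",T(312,110)),ray("side",S(283,202))))
C=[onz("top",T(*q),.052) for q in((328,325),(704,283),(312,110),(672,75))]
for c in C:print(c)
print([np.linalg.norm(C[i]-C[j]) for i,j in((0,1),(0,2),(1,3),(2,3))])
print("tape",onz("top",T(604,200),.023))
print("lid top L",tri(ray("top",T(311,60)),ray("side",S(305,18))),"paper",onz("top",T(106,150),.08))
E
```

```text
spool top [0.4159 0.2768 0.0341] 0.0025831738728477782 [0.4147 0.2763 0.036 ] [0.4178 0.2748 0.036 ]
+y-x (array([0.4337, 0.1517, 0.0458]), np.float64(0.0020453038095470805))
+y+x (array([0.5566, 0.1578, 0.0512]), np.float64(0.0002873396041220829))
[0.4328 0.1516 0.052 ]
[ 0.4518 -0.065   0.052 ]
[0.5564 0.1578 0.052 ]
[ 0.5727 -0.0534  0.052 ]
[np.float64(0.21743755348972785), np.float64(0.12373353369940314), np.float64(0.12145389105703101), np.float64(0.21176763641814086)]
tape [ 0.5025 -0.0155  0.023 ]
lid top L (array([0.5678, 0.1613, 0.175 ]), np.float64(0.0007567743404921922)) paper [0.5327 0.2749 0.08  ]
```

>>> {"name": "jog_arm", "arguments": {"motion": [-0.75,-0.57,0,0,0,0,-1,-0.75,-0.57,0,0,0,0,-1,-0.75,-0.57,0,0,0,0,-1,-0.75,-0.57,0,0,0,0,-1,-0.75,-0.57,0,0,0,0,-1,-0.75,-0.57,0,0,0,0,-1,-0.75,-0.57,0,0,0,0,-1,-0.75,-0.57,0,0,0,0,-1,-0.75,-0.57,0,0,0,0,-1]}}

```text
time: 1.23
position: [0.4168, 0.2738, 0.2333]
tool_rot: [0.206, 0.978, -0.0, -0.0]
ft_force: [0.7, -0.6, 0.6]
grip_width: 0.087
grip_force: 0.0
```

>>> {"name": "jog_arm", "arguments": {"motion": [0,0,0,0,0,-0.9,-1,0,0,0,0,0,-0.9,-1,0,0,0,0,0,-0.9,-1,0,0,0,0,0,-0.9,-1,0,0,0,0,0,-0.9,-1,0,0,0,0,0,-0.9,-1,0,0,0,0,0,-0.9,-1,0,0,0,0,0,-0.9,-1,0,0,0,0,0,0,-1]}}

```text
time: 2.35
position: [0.4162, 0.2749, 0.2333]
tool_rot: [-0.043, 0.999, -0.0, -0.0]
ft_force: [-0.3, 0.4, -0.4]
grip_width: 0.0871
grip_force: 0.0
```

```bash
python3 - <<'E'
from h import *
np.set_printoptions(precision=4,suppress=True)
o=robot.get_obs();w=robot.camera("wrist");cv2.imwrite("pics/w1.png",w)
print(o['time'],o['position'],Ro.from_quat(o['tool_rot']).as_matrix(),o['ft_force'])
for c in blue(w)[:2]:
    e=cv2.fitEllipse(c);print(cv2.contourArea(c),e,onz("wrist",e[0],.036,o))
    print(tri(ray("wrist",e[0],o),ray("top",(201.6,278))))
# shelf front-top corner at +y end
print("shelf",tri(ray("top",(130*.64,66*.64)),ray("side",(610*.64,108*.64))),tri(ray("top",(187*.64,122*.64)),ray("side",(615*.64,235*.64))))
E
```

```text
2.35 [0.4162 0.2749 0.2333] [[-0.9963 -0.0859 -0.0008]
 [-0.0859  0.9963 -0.0003]
 [ 0.0008 -0.0002 -1.    ]] [-0.2925  0.4107 -0.4343]
1813.5 ((257.92755126953125, 158.6848907470703), (46.31723403930664, 49.90877151489258), 177.2083740234375) [0.4135 0.2789 0.036 ]
(array([0.4148, 0.278 , 0.0279]), np.float64(0.002174082437049071))
shelf (array([0.8272, 0.4706, 0.2038]), np.float64(0.028933824799490828)) (array([0.8554, 0.4583, 0.0014]), np.float64(0.001935555382977129))
```

View pics/w1.png

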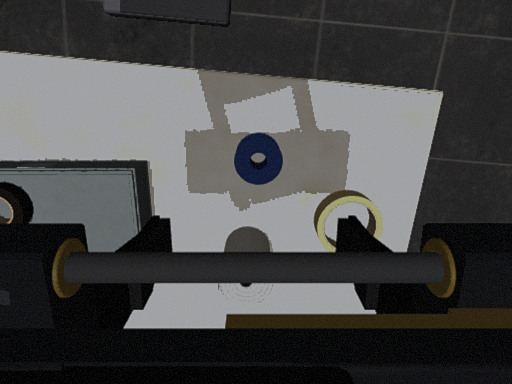

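The wrist view shows the spool at (258,159) and the amber roll at (348,222), clear of the fingers. The paper roll is ahead at (247,285). The measurements agree on a spool centre near (0.415, 0.277), with its top at about 0.035. I'm descending onto it.

>>> {"name": "jog_arm", "arguments": {"motion": [0.03,0.05,0.8,0,0,0,-1,0,0,0.8,0,0,0,-1,0,0,0.8,0,0,0,-1,0,0,0.8,0,0,0,-1,0,0,0.8,0,0,0,-1,0,0,0.8,0,0,0,-1,0,0,0.4,0,0,0,-1,0,0,0.2,0,0,0,-1,0,0,0,0,0,0,-1]}}

```text
time: 3.52
position: [0.4154, 0.2769, 0.0176]
tool_rot: [-0.043, 0.999, 0.0, 0.0]
ft_force: [0.2, 0.6, 0.4]
grip_width: 0.0871
grip_force: 0.0
```

>>> {"name": "jog_arm", "arguments": {"motion": [0,0,0,0,0,0,1,0,0,0,0,0,0,1,0,0,0,0,0,0,1,0,0,0,0,0,0,1,0,0,0,0,0,0,1,0,0,0,0,0,0,1], "grip_force": 20}}

```text
time: 4.28
position: [0.4154, 0.2771, 0.0178]
tool_rot: [-0.043, 0.999, 0.0, 0.0]
ft_force: [-0.1, 0.9, 2.9]
grip_width: 0.0512
grip_force: 20.0
```

>>> {"name": "jog_arm", "arguments": {"motion": [0,0,-0.4,0,0,0,1,0,0,-0.7,0,0,0,1,0,0,-0.7,0,0,0,1,0,0,-0.7,0,0,0,1,0,0,-0.7,0,0,0,1,-0.23,-0.69,0,0,0,0,1,-0.23,-0.69,0,0,0,0,1,-0.23,-0.69,0,0,0,0,1,-0.23,-0.69,0,0,0,0,1,-0.23,-0.69,0,0,0,0,1,-0.23,-0.69,0,0,0,0,1,-0.23,-0.69,0,0,0,0,1]}}

```text
time: 5.78
position: [0.4956, 0.089, 0.146]
tool_rot: [-0.043, 0.999, -0.0, -0.001]
ft_force: [0.7, 0.8, -3.0]
grip_width: 0.0511
grip_force: 20.0
```

>>> {"name": "jog_arm", "arguments": {"motion": [0,0,0,0,0,0,1,0,0,0,0,0,0,1]}}

```text
time: 6.02
position: [0.4951, 0.0902, 0.1457]
tool_rot: [-0.043, 0.999, 0.0, -0.001]
ft_force: [0.0, 0.2, -1.8]
grip_width: 0.0517
grip_force: 20.0
```

```bash
python3 - <<'E'
from h import *
o=robot.get_obs();w=robot.camera("wrist");s=robot.camera("side");print(o['position'],o['grip_width'],o['ft_force'])
np.save("o2.npy",o,allow_pickle=True);cv2.imwrite("pics/w2r.png",w)
cv2.imwrite("pics/w2.png",cv2.resize(np.hstack([w,s[100:,100:400].copy() if 0 else s]),(800,300)))
E
```

```text
[0.49507616 0.0902214  0.14569475] 0.051658241220666846 [ 0.04482724  0.18814164 -1.83514015]
```

View pics/w2.png

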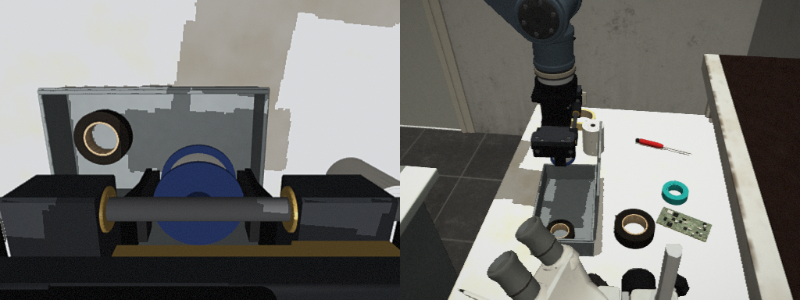

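The wrist and side views show the spool held upright over the +y half, with the tape lying flat in the -y half. The -x rim corners are at (49,114) and (344,111) in full wrist pixels. I'll check the box pose from these.

```bash
python3 - <<'E'
from h import *
o=np.load("o2.npy",allow_pickle=True).item()
a=onz("wrist",(49,114),.052,o);b=onz("wrist",(344,111),.052,o)
print(a,b,np.linalg.norm(a-b))
d=(b-a)/np.linalg.norm(b-a);X=np.array([d[1],-d[0],0]);c=(a+b)/2+X*.0625
r=o['position']-c;print("yaw",np.arctan2(-d[0],d[1]),"ctr",c,"tcp local",r@X,r@d)
w=cv2.imread("pics/w2r.png");t=onz("wrist",(103*1.28,136*1.28),.023,o)-c;print("tape",t@X,t@d)
E
```

```text
[ 0.45159398 -0.0616662   0.052     ] [0.431158   0.14966476 0.052     ] 0.21231675577497502
yaw 0.09640153186699296 ctr [0.5035858  0.05001505 0.052     ] tcp local -0.0046001705275272795 0.04083874794234371
tape -0.010125236705069108 -0.06226619391773441
```

>>> {"name": "jog_arm", "arguments": {"motion": [0,0.03,0.7,0,0,0,1,0,0,0.7,0,0,0,1,0,0,0.7,0,0,0,1,0,0,0.5,0,0,0,1,0,0,0.3,0,0,0,1,0,0,0.15,0,0,0,1,0,0,0,0,0,0,1,0,0,0,0,0,0,1]}}

```text
time: 7.12
position: [0.4964, 0.0912, 0.0242]
tool_rot: [-0.043, 0.999, -0.0, 0.001]
ft_force: [0.3, 0.3, -0.9]
grip_width: 0.051
grip_force: 20.0
```

>>> {"name": "jog_arm", "arguments": {"motion": [0,0,0.05,0,0,0,1,0,0,0,0,0,0,1,0,0,0,0,0,0,-0.45,0,0,0,0,0,0,-0.45,0,0,0,0,0,0,-0.45,0,0,0,0,0,0,-0.45]}}

```text
time: 7.88
position: [0.496, 0.0912, 0.0216]
tool_rot: [-0.043, 0.999, -0.0, 0.0]
ft_force: [0.7, -0.1, 0.1]
grip_width: 0.063
grip_force: 0.0
```

>>> {"name": "jog_arm", "arguments": {"motion": [0,0,-0.4,0,0,0,-0.45,0,0,-0.8,0,0,0,-0.45,0,0,-0.8,0,0,0,-0.45,0,0,-0.8,0,0,0,-0.45,0,0,-0.8,0,0,0,-0.45,0,0,-0.8,0,0,0,-0.45,0,0,-0.8,0,0,0,-0.45,0,0,0,0,0,0,-0.45]}}

```text
time: 8.88
position: [0.4975, 0.0912, 0.233]
tool_rot: [-0.043, 0.999, -0.0, 0.004]
ft_force: [0.5, 1.6, 0.3]
grip_width: 0.063
grip_force: 0.0
```

```bash
python3 - <<'E'
from h import *
o=robot.get_obs();w=robot.camera("wrist");s=robot.camera("side");print(o['time'],o['position'],o['grip_width'],o['ft_force'])
cv2.imwrite("pics/w3.png",cv2.resize(np.hstack([w,s]),(800,300)))
c=blue(w)[0];e=cv2.fitEllipse(c);print(e,onz("wrist",e[0],.04,o))
E
```

```text
8.875 [0.4975092 0.0912067 0.232953 ] 0.06295861639299855 [0.54850215 1.57151491 0.26265282]
((253.74801635742188, 157.4524688720703), (47.67177200317383, 51.28282928466797), 0.7089318037033081) [0.4944657  0.09058367 0.04      ]
```

View pics/w3.png

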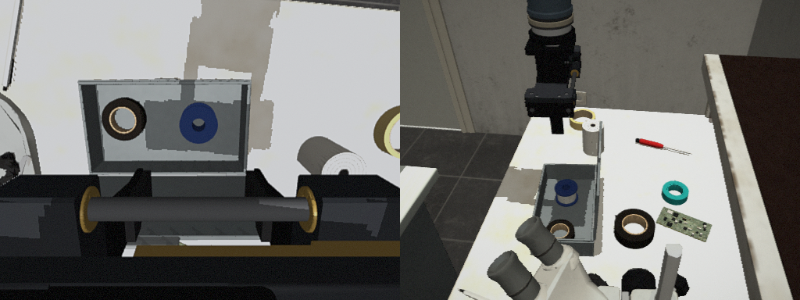

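The spool stands upright on the box floor at about (0.495, 0.091), and the tape is flat. Next I'll close the fingers and go over and behind the lid.

>>> {"name": "jog_arm", "arguments": {"motion": [-0.5,0,0,0,0,0,1,-0.8,0,0,0,0,0,1,-0.8,0,0,0,0,0,1,-0.8,0,0,0,0,0,1,0,0,0,0,0,0,1,0,0,0,0,0,0,1]}}

```text
time: 9.72
position: [0.6096, 0.1012, 0.228]
tool_rot: [-0.043, 0.999, 0.0, -0.002]
ft_force: [-0.7, -0.5, -0.2]
grip_width: 0.0112
grip_force: 0.0
```

```bash
python3 - <<'E'
from h import *
o=robot.get_obs();s=robot.camera("side");t=robot.camera("top");print(o['time'],o['position'],o['grip_width'],o['ft_force'])
cv2.imwrite("pics/s4.png",cv2.resize(np.hstack([t[60:330,150:420],s[20:290,120:390]]),(800,400)))
E
```

```text
9.725 [0.60955348 0.10123527 0.22803101] 0.01115564886406422 [-0.67850221 -0.45093134 -0.22580761]
```

View pics/s4.png

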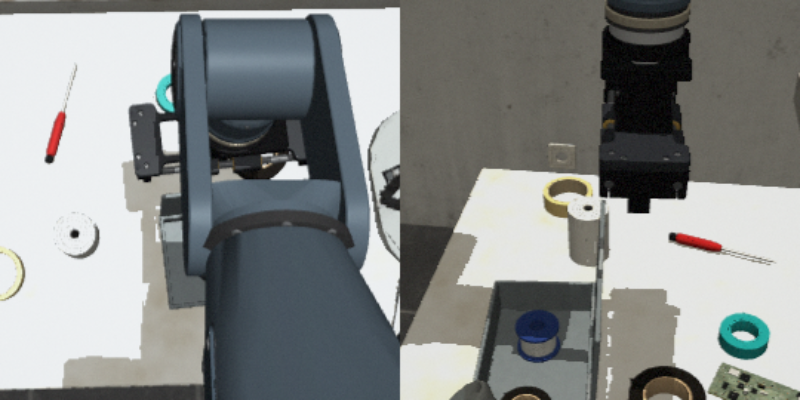

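The side view shows the closed fingers at (640,210), on the far side of the lid edge at (602,205). I'm going down behind the lid.

>>> {"name": "jog_arm", "arguments": {"motion": [0,0,0.5,0,0,0,1,0,0,0.6,0,0,0,1,0,0,0.5,0,0,0,1,0,0,0,0,0,0,1,0,0,0,0,0,0,1]}}

```text
time: 10.45
position: [0.6116, 0.1012, 0.1664]
tool_rot: [-0.043, 0.999, -0.0, 0.0]
ft_force: [-0.5, 0.0, 0.5]
grip_width: 0.0004
grip_force: 0.0
```

>>> {"name": "jog_arm", "arguments": {"motion": [0.3,0,0.03,0,0,0,1,0.3,0,0.03,0,0,0,1,0.3,0,0.02,0,0,0,1,0.33,0,0.03,0,0,0,1,0.32,0,0.03,0,0,0,1,0.3,0,0.11,0,0,0,1,0.3,0,0.11,0,0,0,1,0,0,0,0,0,0,1]}}

```text
time: 11.45
position: [0.5236, 0.0938, 0.1504]
tool_rot: [-0.043, 0.999, 0.0, -0.002]
ft_force: [-0.0, 0.2, 0.7]
grip_width: 0.0006
grip_force: 0.0
```

```bash
python3 - <<'E'
from h import *
o=robot.get_obs();s=robot.camera("side");print(o['time'],o['position'],o['grip_width'],o['ft_force'])
cv2.imwrite("pics/s5.png",cv2.resize(s[50:320,140:390],(500,540)))
E
```

```text
11.45 [0.52364162 0.09378635 0.15035848] 0.0005855162950136779 [-0.00939457  0.1852567   0.66079838]
```

View pics/s5.png

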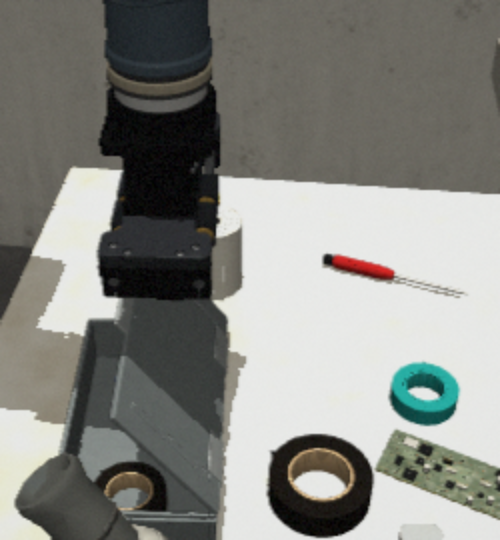

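The picture shows the lid swung past upright to about 60°, pushed by the fingertips. I'll continue along the arc.

>>> {"name": "jog_arm", "arguments": {"motion": [0.25,0,0.17,0,0,0,1,0.25,0,0.17,0,0,0,1,0.21,0,0.25,0,0,0,1,0.21,0,0.25,0,0,0,1,0.14,0,0.3,0,0,0,1,0.14,0,0.3,0,0,0,1,0.05,0,0.25,0,0,0,1,0.05,0,0.2,0,0,0,1,0,0,0,0,0,0,1]}}

```text
time: 12.62
position: [0.4734, 0.0893, 0.0748]
tool_rot: [-0.043, 0.999, 0.0, -0.001]
ft_force: [-0.5, -0.4, -0.5]
grip_width: 0.0003
grip_force: 0.0
```

>>> {"name": "jog_arm", "arguments": {"motion": [0,0,0.08,0,0,0,1,0,0,0.06,0,0,0,1,0,0,0,0,0,0,1]}}

```text
time: 13.0
position: [0.4742, 0.0892, 0.0699]
tool_rot: [-0.043, 0.999, -0.0, 0.0]
ft_force: [0.0, 0.2, -0.7]
grip_width: -0.0
grip_force: 0.0
```

>>> {"name": "jog_arm", "arguments": {"motion": [0,0,0.04,0,0,0,1,0,0,0.04,0,0,0,1,0,0,0,0,0,0,1]}}

```text
time: 13.38
position: [0.4743, 0.0893, 0.0687]
tool_rot: [-0.044, 0.999, -0.0, 0.001]
ft_force: [-3.6, -0.4, 17.6]
grip_width: 0.0006
grip_force: 8.7
```

The tool stopped at z = 0.0687 with 17.6 N, so the lid is on its stop. Its top face would be at about 57.5 mm. I'll back off and check.

>>> {"name": "jog_arm", "arguments": {"motion": [0,0,-0.2,0,0,0,1,0,0,-0.6,0,0,0,1,0,0,-0.8,0,0,0,1,0,0,-0.8,0,0,0,1,0,0,-0.8,0,0,0,1,0,0,-0.8,0,0,0,1,0,0,0,0,0,0,1,0,0,0,0,0,0,1]}}

```text
time: 14.38
position: [0.4734, 0.0893, 0.2261]
tool_rot: [-0.043, 0.999, 0.0, -0.001]
ft_force: [0.4, -0.9, 0.3]
grip_width: 0.0003
grip_force: 0.0
```

```bash
python3 - <<'E'
from h import *
o=robot.get_obs();w=robot.camera("wrist");s=robot.camera("side");print(o['time'],o['position'],o['ft_force'])
cv2.imwrite("pics/s6.png",cv2.resize(np.hstack([w,cv2.resize(s[120:340,140:433],(512,384))]),(800,300)))
E
```

```text
14.375 [0.47335982 0.08928376 0.22610716] [ 0.39548459 -0.8580296   0.25227687]
```

View pics/s6.png

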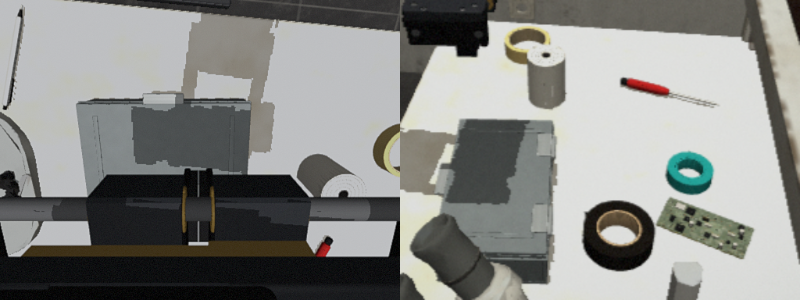

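Both views show the lid flat on the rim with its tab at (163,99) overhanging the front, and the gripper clear. I'm handing in.

```bash
python3 -c "
from rig import robot
print(robot.hand_in())"
```

```text
the job is handed in; nothing more can be done
None
```

The solder spool was upright on the box floor beside the flat tape roll when last seen, the lid is pushed fully shut to its stop, and the job is handed in at about 14.4 s; the hand-in gave no verdict.

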